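# Step the label printer's dial on by one click and feed a label

### The arm

A 6-joint arm with a two-finger parallel gripper is mounted at the origin on a cart in front of the work surface, level with it; the furniture and walls round the work are solid. World frame = base frame: x ahead of the robot, y to its left, z up, the work surface at z = 0. Lengths are in m, angles in rad, forces in N, time in s.
With the tool pointing down it reaches from about 0.225 to 0.875 m from the base axis. Payload 3.4 kg.
Tool frame: the origin (TCP) lies at the very end of the fingers, on their centre line; the grasp point (between the pads) lies 19 mm behind it (grip_depth is the distance from the TCP to the grasp point, in m); x points along the fingers, z is the direction in which the jaws open and shut, and the axes are right-handed (so a half turn about x gives the same grasp; the last joint's range is limited). The gripper opens to 85 mm and grips with 20 to 120 N. Pads are 22 mm wide; open, the fingers measure 114 mm over their backs; the gripper's body (76 mm by 85 mm) begins 54 mm behind the grasp point. The pads swing forward as they close: fully open they stand 13 mm farther back than shut.
Start: joints at [-1.399, 0.276, 1.505, -0, 1.361, -0.121], TCP at [0.166, -0.551, 0.231] pointing down, gripper open.
Joint ranges: [-2.89, 2.89], [-0.75, 2.08], [0.22, 2.7], [-1.18, 4.32], [0.11, 2.71], [-2.7, 2.7]. Speed limits (rad/s): [2.57, 2.57, 3.14, 3.14, 3.14, 3.14].

### API

Orientations are given as a unit quaternion [w, x, y, z].
In Python, from rig import get_state, get_image, sign_off, grip_depth gives the robot as it stands. The module is installed in compiled form; this text tells all that it offers.
- The arm moves only by the tool arm_command, never from a script. Its argument "series" is a list of rows, each an object with "dp": the shift along the tool's x, y, z scaled (see below), a list of three; "angular": the turn, a rotation vector about the tool's x, y, z scaled (see below), a list of three; "gripper": the finger opening in mm, from 0 to 85.4. A call has exactly 8 rows; each row shifts and turns the pose as measured when the row begins, along the tool's axes as they then stand; what a row does not reach is not made up. The controller multiplies each number of a shift by 0.12 m and each number of a turn by 90 degrees. A row lasts 1/8 s, in which the tool goes at most 62.5 mm and 10.7 degrees, less where a joint would pass 70% of its speed; a pose out of reach is approached as far as the arm can. A call with a number of a shift or a turn outside -1 to 1 is refused whole. A call with a gripper value outside its range is refused whole. The fingers move at their own pace and stop on an object; "grip_force" is the grip in N (left out, the last holds). Time passes only in rows, so rows that do not move let the fingers close, or fill a call up. It gives the time, the measured TCP pose, the force and the opening at its end, in the units of the state.
- get_state(): the state, without advancing time (a new reading comes with each control period).
- get_image(name): name is "scene" or "top" or "wrist"; returns a dict with "image" (420x560x3 uint8, blue, green, red), "depth" (420x560 float32, m along the optical axis (not along the pixel's ray), 0 where there is no reading), "mtx" (3x3 intrinsics, pixels), "k1" (the pictures are not rectified: a ray, as slopes to the right and down, at radius r is drawn at 1 + k1 r^2 times it, then the intrinsics apply), "view" (4x4, takes a point from world to camera coordinates); the wrist camera has in their place "mount" (4x4, takes a point from camera to tool coordinates, whose origin is the TCP and whose axes are the tool frame's). Camera axes: x right, y up, looking along -z (the intrinsics and any distortion apply to the point x, -y, -z); pixel columns grow to the right and rows downward; lengths in m; the calibration is good to about 2 mm. A picture is of the moment at which its call begins: read the wrist's pose just before it.
- sign_off(): hands the job in, once; it reports no verdict.
The state is a dict: "clock": time; "qpos": joint angles; "qd": joint speeds; "effort": joint torques, N m; "position": TCP position; "ee_rot": TCP orientation; "contact_force": force on the tool from outside, world axes, zero at the start; "moment": the same for the moment, N m; "width": finger opening in m.
Only numpy, scipy, OpenCV 4.12 (cv2) and the standard library are available. Lean on these libraries where they do the work, as an engineer would, in place of code of your own. Each camera call takes 0.05 s, during which the arm holds its last target. There are 200 camera calls.

### The job

The label printer prints too faintly. With a fingertip resting on its big knurled dial, rub the dial round clockwise (seen from above) by one click, so that its pointer goes from the one-dot mark to the two-dot mark and no further, and let go of it; then press the round feed key beside it right down to run a label, and let it come back up. Only touch and push: grasp and lift nothing, and leave the loose things on and round the printer where they are.

Things in the scene. Friction and masses are not known exactly. Their poses are not given: they have to be found in the camera images.
- printer: Label printer, white and grey, fixed; 220 mm deep (its x, front to back), 190 mm wide (y to its left), z up; origin at the centre of its underside. Front half: flat deck, 80 mm above the desk, with dial and feed key. Back half (from 9 mm behind the origin): roll cover, top 113 mm above the desk
- dial_centre (a point): Centre of the dial's top face, on its upright axis, 92 mm above the desk. The dial is a flat black disc, 86 mm across, knurled from 27 to 43 mm from the axis, in a fixed collar (outer radius 49 mm, top 6 mm below the face). It yields downward on a spring: 2 N to start, 8 N fully down at 4 mm. A fingertip pressing the knurling with 4 to 8 N (2 to 4 mm deep) drags it round
- dial_pointer (a point): Outer end of the white pointer line on the dial's face, 25.5 mm from the axis; turns with the dial
- dial (a joint): Dial angle, rad, growing clockwise seen from above: 0 = pointer at the one-dot mark (start), 0.7 = two-dot mark (pointer straight to the printer's front, its -x), 1.4 = three-dot mark. Each is a click; turning out of one takes about 0.04 N m; released, the dial settles into the nearest click
- feed_key_top (a point): Centre of the top of the round feed key, white, 22 mm in diameter, in a grey round housing on the deck, 101 mm to the right of the dial's axis (-y of the printer); moves down with the key
- feed_key (a joint): Travel of the feed key, m: 0 = up, 0.006 = right down; spring return, 5 N right down; counts as right down from 0.0048
- clip: Black binder clip, 28 x 32 x 43 mm, loose on top of the roll cover; origin under its centre; leave alone
- label_roll: White roll of labels, 54 mm in diameter, 40 mm high, loose behind the printer; origin under its centre; leave alone
- stamp: Wooden hand stamp, 25 x 44 x 77 mm, loose, standing behind the printer; origin under its centre; leave alone
- bone_folder: Flat paper folder of bone, 23 x 155 x 8 mm, lying loose across the roll cover in front of the clip; origin under its centre; leave alone

How it is judged:
By the outcome, as a careful person would: the job done as asked, in the order asked, and still so for the second after the job is handed in, with the robot touching nothing.
It also fails if it takes over 40 s, if anything falls off the work surface, if the arm or the gripper's body presses on something with over 40 N, if the wrist force passes 120 N, or if a joint passes its speed limit or range.

## Working session

There is one attempt and no reset: what is moved stays moved. The work goes in short steps, Python scripts to look and compute and a tool call to move; the robot and the scene stay as the last step left them, time stands still between calls to the robot, and variables do not carry over. Pictures are saved under pics/ and viewed, about 8 in all and at most 12, crops included, and the job is handed in when it is done.

Besides the shell and the picture viewer there is one more tool, called after "Request:" as name(argument=value, ...) on one line, values as JSON. arm_command: Moves the arm, as the interface text tells. Its arguments: {"type":"object","properties":{"series":{"type":"array","items":{"type":"object","properties":{"dp":{"type":"array","items":{"type":"number"}},"angular":{"type":"array","items":{"type":"number"}},"gripper":{"type":"number"}}}},"grip_force":{"type":"number"}},"required":["series"]}

```bash
mkdir -p pics
cat > h.py <<'E'
import numpy as np, cv2
from rig import get_state, get_image
from scipy.spatial.transform import Rotation as R
def T_tool(s):
    T=np.eye(4); q=s["ee_rot"]; T[:3,:3]=R.from_quat([q[1],q[2],q[3],q[0]]).as_matrix(); T[:3,3]=s["position"]; return T
def grab(name):
    s=get_state(); im=get_image(name)
    im["c2w"]=T_tool(s)@np.array(im["mount"]) if name=="wrist" else np.linalg.inv(im["view"])
    return im
def ray(im,u,v):
    K=np.array(im["mtx"]); p=cv2.undistortPoints(np.array([[[u,v]]],float),K,np.array([im["k1"],0,0,0.]))[0,0]
    return np.array([p[0],-p[1],-1.])
def at_z(im,u,v,z):
    d=im["c2w"][:3,:3]@ray(im,u,v); o=im["c2w"][:3,3]; return o+d*(z-o[2])/d[2]
def at_depth(im,u,v):
    d=float(np.median(im["depth"][int(v)-1:int(v)+2,int(u)-1:int(u)+2])); return (im["c2w"]@np.append(ray(im,u,v)*d,1))[:3]
E
python3 - <<'E'
from h import *
import pickle
s=get_state(); print(s)
print(T_tool(s).round(3))
for n in("top","scene"):
    im=grab(n); pickle.dump(im,open(n+".pkl","wb")); cv2.imwrite(f"pics/{n}.png",im["image"]); print(im["c2w"].round(3),im["k1"])
E
```

```text
{'clock': 0.0, 'qpos': array([-1.39898384e+00,  2.76609170e-01,  1.50616932e+00,  2.04582602e-05,
        1.36069822e+00, -1.20993650e-01]), 'qd': array([ 0.00054839,  0.00071494,  0.0010633 ,  0.00033142,  0.00125759,
       -0.0016619 ]), 'effort': array([ 1.89547507e-03, -4.16767681e+01, -2.45807236e+01,  4.82751511e-04,
        1.10725666e-02, -1.01765184e-05]), 'position': array([ 0.16587967, -0.54998484,  0.23041722]), 'ee_rot': array([ 0.5671123 ,  0.42217583,  0.56806822, -0.42124779]), 'contact_force': array([-0.36031452,  0.11569038,  0.57238263]), 'moment': array([-0.02629552, -0.05649758, -0.00651171]), 'width': 0.08539532978795641}
[[-0.     0.957  0.289  0.166]
 [ 0.002  0.289 -0.957 -0.55 ]
 [-1.     0.    -0.002  0.23 ]
 [ 0.     0.     0.     1.   ]]
[[-0.008  0.986 -0.166  0.443]
 [-1.    -0.007  0.006  0.328]
 [ 0.005  0.166  0.986  0.939]
 [ 0.     0.     0.     1.   ]] -0.1403237191547318
[[ 0.898  0.301 -0.32   0.335]
 [-0.44   0.633 -0.638 -0.227]
 [ 0.011  0.714  0.701  0.691]
 [ 0.     0.     0.     1.   ]] -0.055058414562212755
```

View pics/top.png

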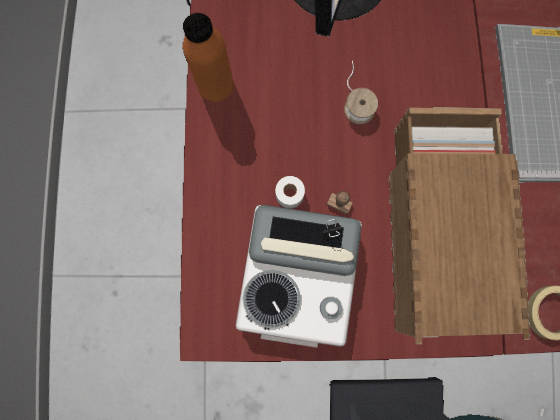

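View pics/scene.png

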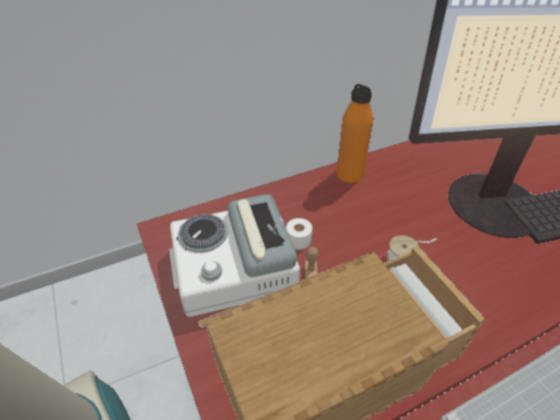

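The top view shows the printer with the dial at about (272,299), its pointer tip near (279,312), and the feed key at about (331,308). A wooden cabinet stands to the right, from column 395.

Run:
```python
from h import *
import pickle
im=pickle.load(open("top.pkl","rb"))
d=at_z(im,272,299,.092);k=at_z(im,331,308,.09);p=at_z(im,279,312,.092)
print(d,k,p,np.linalg.norm(d-k),at_depth(im,272,299),at_depth(im,331,308),at_depth(im,450,250),at_depth(im,400,330))
x=cv2.resize(im["image"][190:360,225:375],None,fx=4.5,fy=3.5,interpolation=3)
sc=pickle.load(open("scene.pkl","rb"))
print("scene",at_z(sc,203,232,.092),at_z(sc,211,269,.09),at_depth(sc,203,232),at_depth(sc,211,269))
```

```text
[0.4352331  0.34634073 0.092     ] [0.41925972 0.24750137 0.09      ] [0.41357197 0.33475778 0.092     ] 0.10014173171019523 [0.4352304  0.34634741 0.09169475] [0.41959726 0.24865596 0.10221506] [0.50978112 0.05718758 0.14470806] [0.37707657 0.12076462 0.0433337 ]
scene [0.43992979 0.3378657  0.092     ] [0.42488019 0.24703572 0.09      ] [0.4398325  0.33734087 0.09255623] [0.42309629 0.23760418 0.10195046]
```

Request:
arm_command(series=[{"dp": [0,0.25,-0.4],"angular": [0,0,0],"gripper": 0},{"dp": [0,0.25,-0.4],"angular": [0,0,0],"gripper": 0},{"dp": [0,0.25,-0.4],"angular": [0,0,0],"gripper": 0},{"dp": [0,0.25,-0.4],"angular": [0,0,0],"gripper": 0},{"dp": [0,0.25,-0.4],"angular": [0,0,0],"gripper": 0},{"dp": [0,0.25,-0.4],"angular": [0,0,0],"gripper": 0},{"dp": [0,0.25,-0.4],"angular": [0,0,0],"gripper": 0},{"dp": [0,0.25,-0.4],"angular": [0,0,0],"gripper": 0}])

```text
clock: 1.1
position: [0.2872, -0.1033, 0.2283]
ee_rot: [0.565, 0.427, 0.566, -0.423]
contact_force: [2.1, -0.1, 0.1]
width: 0.0002
```

Run:
```python
from h import *
s=get_state();print(s["qpos"].round(3),s["width"],s["contact_force"]);T=T_tool(s);print(T.round(3)); print("dp to (.39,.35,.23)",(T[:3,:3].T@(np.array([.39,.35,.23])-s["position"])).round(3))
```

```text
[-0.582 -0.15   1.981  0.006  1.312  0.705] 0.0001668482872936763 [ 2.148248   -0.13740555  0.10175896]
[[ 0.002  0.96   0.278  0.287]
 [ 0.006  0.278 -0.96  -0.103]
 [-1.     0.003 -0.005  0.228]
 [ 0.     0.     0.     1.   ]]
dp to (.39,.35,.23) [ 0.001  0.225 -0.407]
```

Request:
arm_command(series=[{"dp": [0,0.235,-0.425],"angular": [0,0,0],"gripper": 0},{"dp": [0,0.235,-0.425],"angular": [0,0,0],"gripper": 0},{"dp": [0,0.235,-0.425],"angular": [0,0,0],"gripper": 0},{"dp": [0,0.235,-0.425],"angular": [0,0,0],"gripper": 0},{"dp": [0,0.235,-0.425],"angular": [0,0,0],"gripper": 0},{"dp": [0,0.235,-0.425],"angular": [0,0,0],"gripper": 0},{"dp": [0,0.235,-0.425],"angular": [0,0,0],"gripper": 0},{"dp": [0,0.235,-0.425],"angular": [0,0,0],"gripper": 0}])

```text
clock: 2.1
position: [0.3896, 0.367, 0.2305]
ee_rot: [0.568, 0.426, 0.564, -0.422]
contact_force: [0.5, -1.0, 0.2]
width: 0.0
```

Request:
arm_command(series=[{"dp": [0,0,0],"angular": [-0.115,0,0],"gripper": 0},{"dp": [0,0,0],"angular": [-0.115,0,0],"gripper": 0},{"dp": [0,0,0],"angular": [-0.115,0,0],"gripper": 0},{"dp": [0,0,0],"angular": [-0.115,0,0],"gripper": 0},{"dp": [0,0,0],"angular": [-0.115,0,0],"gripper": 0},{"dp": [0,0,0],"angular": [-0.115,0,0],"gripper": 0},{"dp": [0,0,0],"angular": [-0.115,0,0],"gripper": 0},{"dp": [0,0,0],"angular": [-0.115,0,0],"gripper": 0}])

```text
clock: 3.1
position: [0.3876, 0.3712, 0.2248]
ee_rot: [0.703, -0.076, 0.703, 0.074]
contact_force: [-0.1, -0.4, 0.2]
width: 0.0001
```

Run:
```python
from h import *
import pickle
s=get_state();print(s["qpos"].round(3),s["width"],s["contact_force"]);T=T_tool(s);print(T.round(3))
im=grab("wrist"); pickle.dump(im,open("w1.pkl","wb")); cv2.imwrite("pics/w1.png",im["image"]); print(np.array(im["mount"]).round(3))
```

```text
[ 0.636  0.223  1.595 -0.002  1.326  0.425] 0.00011851257031671736 [-0.14991184 -0.44862738  0.1619365 ]
[[-0.    -0.21   0.978  0.388]
 [-0.003  0.978  0.21   0.371]
 [-1.    -0.003 -0.001  0.225]
 [ 0.     0.     0.     1.   ]]
[[-0.002  0.32  -0.947 -0.142]
 [-0.001  0.947  0.32   0.083]
 [ 1.     0.002 -0.001  0.   ]
 [ 0.     0.     0.     1.   ]]
```

View pics/w1.png

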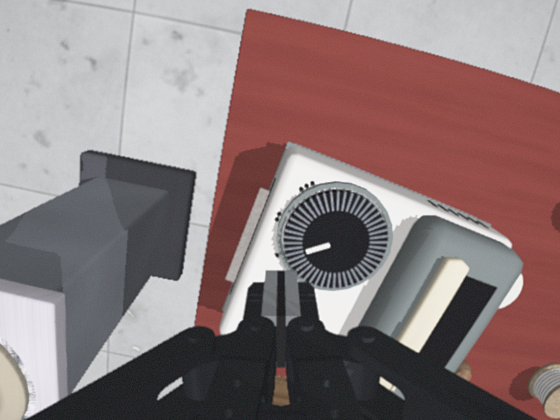

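Wrist view: the dial face is centred near (333,238) with its pointer tip at about (306,250). The closed fingertips are at (283,290). The feed key is hidden behind the gripper.

Run:
```python
from h import *
import pickle
im=pickle.load(open("w1.pkl","rb"))
print(at_z(im,306,250,.092),at_depth(im,333,245))
# fit centre: ring edges of the dial face by thresholding points near z=.092 in depth
def cloud(im):
    h,w=im["depth"].shape; vv,uu=np.mgrid[0:h,0:w]
    p=cv2.undistortPoints(np.stack([uu,vv],-1).reshape(-1,1,2).astype(float),np.array(im["mtx"]),np.array([im["k1"],0,0,0.]))[:,0]
    d=im["depth"].reshape(-1,1); c=np.hstack([p*[1,-1],-np.ones((len(p),1))])*d
    return (c@im["c2w"][:3,:3].T+im["c2w"][:3,3]).reshape(h,w,3)
for n in("w1","top","scene"):
    i=pickle.load(open(n+".pkl","rb")); P=cloud(i)
    m=(np.abs(P[...,2]-.092)<.003)&(np.hypot(P[...,0]-.435,P[...,1]-.344)<.055)
    c,r=cv2.minEnclosingCircle(P[m][:,:2].astype(np.float32)); print(n,"dial",m.sum(),c,r,P[m].mean(0),P[m][:,2].std())
    m=(P[...,2]>.094)&(np.hypot(P[...,0]-.42,P[...,1]-.245)<.025)&(P[...,2]<.12); 
    if m.sum()>5 : c,r=cv2.minEnclosingCircle(P[m][:,:2].astype(np.float32)); print(" key",m.sum(),c,r,P[m].mean(0),P[m][:,2].max())
```

```text
[0.41724594 0.33587964 0.092     ] [0.43774336 0.34504586 0.09258948]
w1 dial 7901 (0.43933814764022827, 0.34760546684265137) 0.04349241778254509 [0.43839324 0.34964045 0.09211074] 0.0007258546292447307
top dial 1959 (0.4360319972038269, 0.34818875789642334) 0.04818194732069969 [0.43633776 0.34790525 0.092004  ] 0.0012882369216395241
 key 143 (0.42028704285621643, 0.24682152271270752) 0.01628168486058712 [0.41980671 0.24729427 0.10082434] 0.10533805163921739
scene dial 1154 (0.4413554072380066, 0.3441333770751953) 0.04427170008420944 [0.44019856 0.34234569 0.09217812] 0.0010426748447578483
 key 123 (0.42750945687294006, 0.2411678582429886) 0.016235986724495888 [0.42445475 0.24255197 0.10008427] 0.10508326022548375
```

Request:
arm_command(series=[{"dp": [0.14,-0.04,0.01],"angular": [0,0,0],"gripper": 0},{"dp": [0.14,-0.04,0.01],"angular": [0,0,0],"gripper": 0},{"dp": [0.14,-0.04,0.01],"angular": [0,0,0],"gripper": 0},{"dp": [0.14,-0.04,0.01],"angular": [0,0,0],"gripper": 0},{"dp": [0.14,-0.04,0.01],"angular": [0,0,0],"gripper": 0},{"dp": [0.14,-0.04,0.01],"angular": [0,0,0],"gripper": 0},{"dp": [0.08,-0.04,0.01],"angular": [0,0,0],"gripper": 0},{"dp": [0,0,0],"angular": [0,0,0],"gripper": 0}])

```text
clock: 4.15
position: [0.4019, 0.3381, 0.1095]
ee_rot: [0.702, -0.071, 0.705, 0.068]
contact_force: [0.5, -0.1, 0.5]
width: 0.0003
```

```bash
cat > st.py <<'E'
from h import *
def show(tx,ty,tz):
    s=get_state();T=T_tool(s);print(s["clock"],T.round(4));print("F",s["contact_force"].round(2),"M",s["moment"].round(3)); print("dp units",(T[:3,:3].T@(np.array([tx,ty,tz])-s["position"])/.12).round(3))
    d=s["position"][:2]-np.array([.4385,.347]);print("r",np.hypot(*d),"ang",np.degrees(np.arctan2(d[1],d[0]))%360)
E
python3 -c "
from st import *
show(.4043,.3396,.092)
im=grab('wrist');cv2.imwrite('pics/w2.png',im['image'])"
```

```text
4.15 [[-0.0031 -0.195   0.9808  0.4019]
 [-0.0045  0.9808  0.195   0.3381]
 [-1.     -0.0038 -0.004   0.1095]
 [ 0.      0.      0.      1.    ]]
F [ 0.46 -0.11  0.54] M [ 0.012  0.041 -0.008]
dp units [0.146 0.009 0.022]
r 0.037623539800022095 ang 193.69377491759508
```

View pics/w2.png

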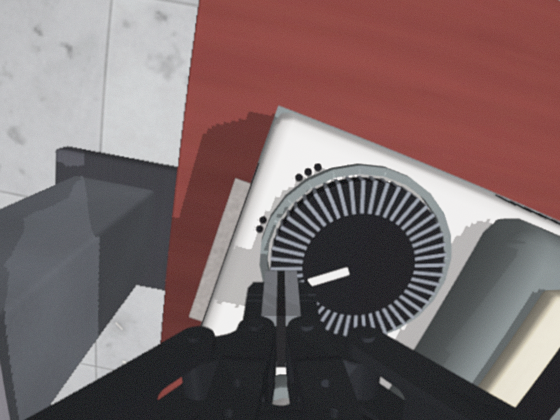

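The fingertips sit over the knurled ring at (283,275). The two-dot mark is at (262,224), the three-dot mark at (308,173), and the pointer is still on one dot. Next I lower to contact.

Request:
arm_command(series=[{"dp": [0.05,0.002,0.008],"angular": [0,0,0],"gripper": 0},{"dp": [0.05,0.002,0.008],"angular": [0,0,0],"gripper": 0},{"dp": [0.02,0,0.005],"angular": [0,0,0],"gripper": 0},{"dp": [0.01,0,0],"angular": [0,0,0],"gripper": 0},{"dp": [0.01,0,0],"angular": [0,0,0],"gripper": 0},{"dp": [0.01,0,0],"angular": [0,0,0],"gripper": 0},{"dp": [0.005,0,0],"angular": [0,0,0],"gripper": 0},{"dp": [0,0,0],"angular": [0,0,0],"gripper": 0}])

```text
clock: 5.2
position: [0.4057, 0.3407, 0.0921]
ee_rot: [0.704, -0.07, 0.703, 0.069]
contact_force: [-0.7, -0.1, 0.6]
width: 0.0001
```

```bash
python3 -c "
from st import *
show(.4043,.3396,.089)"
```

```text
5.2 [[ 8.000e-04 -1.949e-01  9.808e-01  4.057e-01]
 [-1.600e-03  9.808e-01  1.949e-01  3.407e-01]
 [-1.000e+00 -1.700e-03  5.000e-04  9.210e-02]
 [ 0.000e+00  0.000e+00  0.000e+00  1.000e+00]]
F [-0.66 -0.13  0.64] M [-0.044  0.05  -0.032]
dp units [ 0.026 -0.007 -0.013]
r 0.033445227096382646 ang 190.8926698922091
```

Request:
arm_command(series=[{"dp": [0,-0.005,-0.013],"angular": [0,0,0],"gripper": 0},{"dp": [0.008,0,0],"angular": [0,0,0],"gripper": 0},{"dp": [0.008,0,0],"angular": [0,0,0],"gripper": 0},{"dp": [0.008,0,0],"angular": [0,0,0],"gripper": 0},{"dp": [0.005,0,0],"angular": [0,0,0],"gripper": 0},{"dp": [0,0,0],"angular": [0,0,0],"gripper": 0},{"dp": [0,0,0],"angular": [0,0,0],"gripper": 0},{"dp": [0,0,0],"angular": [0,0,0],"gripper": 0}])

```text
clock: 6.2
position: [0.4041, 0.3398, 0.0902]
ee_rot: [0.704, -0.07, 0.703, 0.069]
contact_force: [-1.0, 0.2, 4.0]
width: -0.0002
```

```bash
python3 -c "
from st import *
show(.4043,.3396,.089)"
```

```text
6.2 [[ 1.600e-03 -1.949e-01  9.808e-01  4.041e-01]
 [-9.000e-04  9.808e-01  1.949e-01  3.398e-01]
 [-1.000e+00 -1.200e-03  1.400e-03  9.020e-02]
 [ 0.000e+00  0.000e+00  0.000e+00  1.000e+00]]
F [-1.    0.23  3.97] M [-0.144  0.273 -0.023]
dp units [ 0.01  -0.002  0.001]
r 0.03515381285161498 ang 191.79314780481414
```

Request:
arm_command(series=[{"dp": [0.012,0,0],"angular": [0,0,0],"gripper": 0},{"dp": [0.003,0,0],"angular": [0,0,0],"gripper": 0},{"dp": [0.002,0.026,0.001],"angular": [0.056,0,0],"gripper": 0},{"dp": [0.002,0.026,0.001],"angular": [0.056,0,0],"gripper": 0},{"dp": [0.002,0.026,0.001],"angular": [0.056,0,0],"gripper": 0},{"dp": [0.002,0.026,0.001],"angular": [0.056,0,0],"gripper": 0},{"dp": [0.001,0,0],"angular": [0,0,0],"gripper": 0},{"dp": [0.001,0,0],"angular": [0,0,0],"gripper": 0}])

```text
clock: 7.2
position: [0.4041, 0.3537, 0.0894]
ee_rot: [0.706, 0.06, 0.704, -0.059]
contact_force: [-1.2, 0.1, 4.9]
width: -0.0002
```

```bash
python3 -c "
from st import *
show(.4043,.3396,.089)
im=grab('wrist');cv2.imwrite('pics/w3.png',im['image'])"
```

```text
7.2 [[ 0.0031  0.1675  0.9859  0.4041]
 [ 0.0018  0.9859 -0.1675  0.3537]
 [-1.      0.0023  0.0027  0.0894]
 [ 0.      0.      0.      1.    ]]
F [-1.19  0.11  4.86] M [0.026 0.271 0.021]
dp units [ 0.003 -0.116  0.021]
r 0.035069037762872964 ang 168.91681240168572
```

View pics/w3.png

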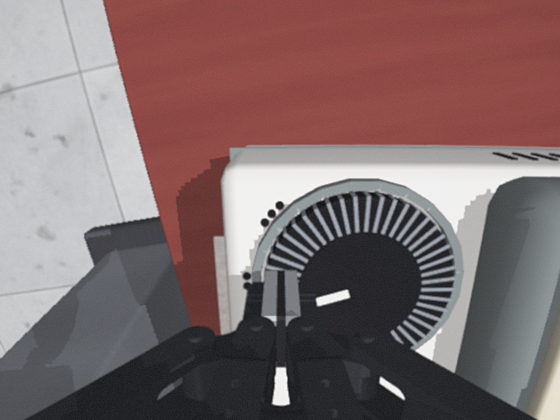

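The pointer (316,301)–(350,293) turned with the finger, about 22° so far with no slip. Three more rows of the same size should bring it to the two-dot mark.

Request:
arm_command(series=[{"dp": [0.002,0.026,0.001],"angular": [0.056,0,0],"gripper": 0},{"dp": [0.002,0.026,0.001],"angular": [0.056,0,0],"gripper": 0},{"dp": [0.002,0.024,0.001],"angular": [0.05,0,0],"gripper": 0},{"dp": [0.001,0,0],"angular": [0,0,0],"gripper": 0},{"dp": [-0.02,0,0],"angular": [0,0,0],"gripper": 0},{"dp": [-0.1,0,0],"angular": [0,0,0],"gripper": 0},{"dp": [-0.15,0,0],"angular": [0,0,0],"gripper": 0},{"dp": [0,0,0],"angular": [0,0,0],"gripper": 0}])

```text
clock: 8.25
position: [0.4083, 0.3645, 0.1229]
ee_rot: [0.692, 0.154, 0.689, -0.149]
contact_force: [0.5, 0.6, 0.5]
width: -0.0001
```

```bash
python3 -c "
from st import *
show(.4228,.247,.13)
im=grab('wrist');cv2.imwrite('pics/w4.png',im['image'])"
```

```text
8.25 [[ 0.0064  0.4185  0.9082  0.4083]
 [ 0.0057  0.9082 -0.4185  0.3645]
 [-1.      0.0078  0.0034  0.1229]
 [ 0.      0.      0.      1.    ]]
F [0.55 0.55 0.45] M [0.039 0.037 0.027]
dp units [-0.064 -0.838  0.52 ]
r 0.03491238063752107 ang 149.94298703921447
```

View pics/w4.png

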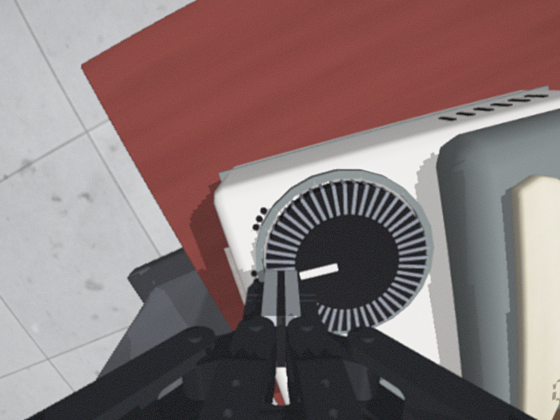

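The dial is released and the pointer, (301,275)–(337,267), runs parallel to the printer's side edge, so it points straight to the front at the two-dot mark. Next I move above the feed key.

Request:
arm_command(series=[{"dp": [-0.03,-0.12,0.075],"angular": [0,0,0],"gripper": 0},{"dp": [-0.03,-0.12,0.075],"angular": [0,0,0],"gripper": 0},{"dp": [-0.03,-0.12,0.075],"angular": [0,0,0],"gripper": 0},{"dp": [-0.03,-0.12,0.075],"angular": [0,0,0],"gripper": 0},{"dp": [0,-0.12,0.075],"angular": [0,0,0],"gripper": 0},{"dp": [0,-0.12,0.075],"angular": [0,0,0],"gripper": 0},{"dp": [0,-0.1,0.06],"angular": [0,0,0],"gripper": 0},{"dp": [0,0,0],"angular": [0,0,0],"gripper": 0}])

```text
clock: 9.3
position: [0.4219, 0.2385, 0.1354]
ee_rot: [0.691, 0.153, 0.69, -0.151]
contact_force: [0.1, -0.3, 1.0]
width: 0.0001
```

Run:
```python
from st import *
import pickle
show(.4228,.247,.13)
im=grab('wrist');pickle.dump(im,open("w5.pkl","wb"))
t=grab('top')
a=cv2.resize(im['image'][150:420,150:420],(560,560),interpolation=3)
cv2.imwrite('pics/w5.png',a)
```

```text
9.3 [[ 0.0021  0.4203  0.9074  0.4219]
 [ 0.0017  0.9074 -0.4203  0.2385]
 [-1.      0.0024  0.0012  0.1354]
 [ 0.      0.      0.      1.    ]]
F [ 0.06 -0.31  1.03] M [ 0.01  -0.002  0.017]
dp units [ 0.045  0.068 -0.023]
r 0.10980720681759472 ang 261.2930670143735
```

View pics/w5.png

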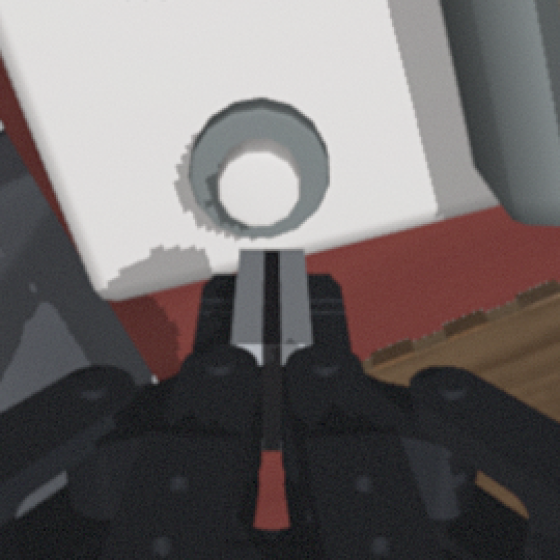

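The crop shows the key's white top at crop (259,190), full-frame about (275,242), standing proud of its grey housing. The fingertips are just short of it.

Run:
```python
from h import *
import pickle
im=pickle.load(open("w5.pkl","rb"))
k=at_depth(im,275,242);print(k)
for v in range(196,272,4):print(v,at_depth(im,275,v).round(4))
T=T_tool(get_state())
print("dp units",(T[:3,:3].T@(k-T[:3,3])/.12).round(3))
```

```text
[0.42327767 0.2478685  0.10187177]
196 [0.4311 0.265  0.0802]
200 [0.4312 0.265  0.0884]
204 [0.4307 0.2638 0.0917]
208 [0.4296 0.2617 0.0912]
212 [0.4287 0.2597 0.0914]
216 [0.4278 0.2578 0.0917]
220 [0.4278 0.2577 0.0981]
224 [0.4273 0.2565 0.1008]
228 [0.4266 0.2549 0.1017]
232 [0.4256 0.2529 0.1019]
236 [0.4247 0.251  0.1021]
240 [0.4238 0.249  0.1021]
244 [0.4228 0.2469 0.1019]
248 [0.4218 0.2448 0.1019]
252 [0.4208 0.2427 0.1017]
256 [0.4198 0.2405 0.1015]
260 [0.4168 0.2344 0.0922]
264 [0.4155 0.2316 0.091 ]
268 [0.4119 0.2242 0.0796]
dp units [ 0.28   0.067 -0.02 ]
```

Request:
arm_command(series=[{"dp": [0.06,0.035,-0.01],"angular": [0,0,0],"gripper": 0},{"dp": [0.08,0.035,-0.01],"angular": [0,0,0],"gripper": 0},{"dp": [0.06,0,0],"angular": [0,0,0],"gripper": 0},{"dp": [0.03,0,0],"angular": [0,0,0],"gripper": 0},{"dp": [0.02,0,0],"angular": [0,0,0],"gripper": 0},{"dp": [0.01,0,0],"angular": [0,0,0],"gripper": 0},{"dp": [0,0,0],"angular": [0,0,0],"gripper": 0},{"dp": [0,0,0],"angular": [0,0,0],"gripper": 0}])

```text
clock: 10.4
position: [0.4229, 0.2505, 0.1018]
ee_rot: [0.691, 0.152, 0.691, -0.15]
contact_force: [-0.5, 0.4, 1.7]
width: -0.0001
```

```bash
python3 -c "
from st import *
show(.4233,.2483,.096)"
```

```text
10.4 [[ 0.0012  0.4171  0.9089  0.4229]
 [ 0.0026  0.9089 -0.4171  0.2505]
 [-1.      0.0028 -0.      0.1018]
 [ 0.      0.      0.      1.    ]]
F [-0.45  0.39  1.68] M [0.003 0.072 0.026]
dp units [ 0.048 -0.015  0.011]
r 0.09774206418123749 ang 260.79327550695984
```

Now at first contact; I press straight down in small steps to the stop.

Request:
arm_command(series=[{"dp": [0.012,0,0],"angular": [0,0,0],"gripper": 0},{"dp": [0.015,0,0],"angular": [0,0,0],"gripper": 0},{"dp": [0.015,0,0],"angular": [0,0,0],"gripper": 0},{"dp": [0.015,0,0],"angular": [0,0,0],"gripper": 0},{"dp": [0.015,0,0],"angular": [0,0,0],"gripper": 0},{"dp": [0.01,0,0],"angular": [0,0,0],"gripper": 0},{"dp": [0.01,0,0],"angular": [0,0,0],"gripper": 0},{"dp": [0.01,0,0],"angular": [0,0,0],"gripper": 0}])

```text
clock: 11.4
position: [0.423, 0.2506, 0.0959]
ee_rot: [0.692, 0.152, 0.69, -0.149]
contact_force: [-2.5, -1.8, 12.9]
width: -0.0003
```

```bash
python3 -c "
from st import *
show(.4233,.2483,.096)"
```

```text
11.4 [[ 0.004   0.4169  0.909   0.423 ]
 [ 0.0035  0.909  -0.4169  0.2506]
 [-1.      0.0049  0.0022  0.0959]
 [ 0.      0.      0.      1.    ]]
F [-2.48 -1.75 12.86] M [-0.218  0.594  0.03 ]
dp units [-0.001 -0.016  0.01 ]
r 0.097677714528617 ang 260.8512890956656
```

The key is on its stop: 5.9 mm down with 12.9 N, where the spring alone gives 5 N. Now I lift off and back away.

Request:
arm_command(series=[{"dp": [-0.03,0,0],"angular": [0,0,0],"gripper": 0},{"dp": [-0.08,0,0],"angular": [0,0,0],"gripper": 0},{"dp": [-0.2,0,0],"angular": [0,0,0],"gripper": 0},{"dp": [-0.3,0,0],"angular": [0,0,0],"gripper": 0},{"dp": [-0.3,-0.2,-0.1],"angular": [0,0,0],"gripper": 0},{"dp": [-0.2,-0.4,-0.2],"angular": [0,0,0],"gripper": 0},{"dp": [0,-0.4,-0.2],"angular": [0,0,0],"gripper": 0},{"dp": [0,0,0],"angular": [0,0,0],"gripper": 0}])

```text
clock: 12.4
position: [0.3173, 0.164, 0.2328]
ee_rot: [0.693, 0.152, 0.688, -0.149]
contact_force: [1.4, 0.2, -0.2]
width: -0.0002
```

Run:
```python
from st import *
s=get_state();print(s["position"],s["contact_force"],np.abs(s["qd"]).max())
t=grab('top');print("key",at_depth(t,331,308))
cv2.imwrite('pics/t2.png',cv2.resize(t['image'][180:360,220:400],(720,600),interpolation=3))
sc=grab('scene');cv2.imwrite('pics/s2.png',sc['image'])
```

```text
[0.31732606 0.16402306 0.23280874] [ 1.44801093  0.22617512 -0.17880837] 0.08160173713262414
key [0.41959811 0.24865889 0.10224613]
```

View pics/t2.png

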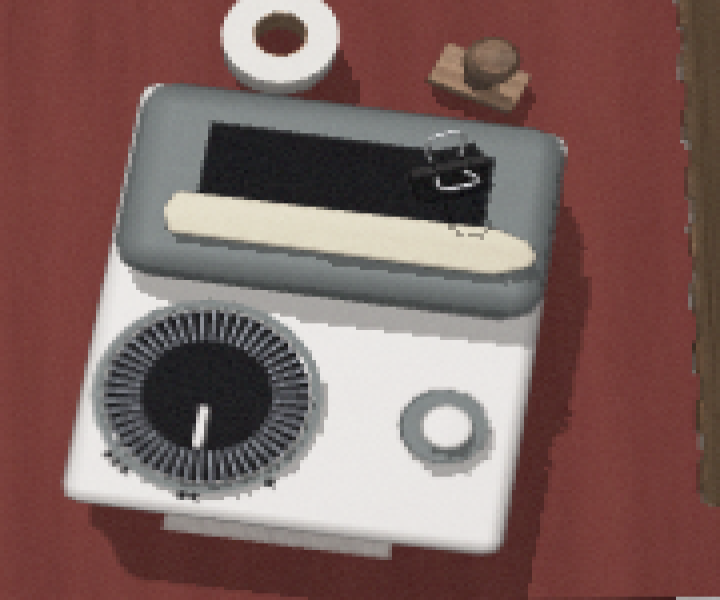

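The pointer, (203,405)–(198,445), is aimed at the two-dot mark at (188,495). The key is back up at 0.102 m, and the clip, folder, roll and stamp are where they were.

```bash
python3 -c "
from rig import sign_off; print(sign_off())"
```

```text
the job is handed in; nothing more can be done
None
```

The job is done and handed in at about 12.5 s of the 40 s allowed.

- **Dial:** with the gripper closed, I pressed its fingertips about 3 mm into the knurling with about 5 N. I rubbed the dial about 40° clockwise and let go. The close view just after and the last top view both show the pointer straight to the front at the two-dot mark.
- **Feed key:** I then pressed it 5.9 mm down onto its stop with 12.9 N and let it come up. Its top last measured 0.102 m above the desk, the same as before the press.
- **Loose things:** the clip, bone folder, label roll and stamp look unmoved in the last top view, which I judged by eye. The arm ended well clear of everything.

The cameras disagreed by 3 to 7 mm on where the dial and key were. I went by the close wrist view, and no check failed.

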